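Free the stuck T-handle and stow it in the parts bin

TASK

First lift the parts bin's lid past its balance point, so that it rests open by itself when you let go. Then take the black T-handle that is jammed on the upright spindle: keep pulling up while you twist it to and fro, at least 20 degrees anticlockwise (seen from above) and then at least 20 degrees clockwise of how it stood, until it comes off, and leave it inside the bin with the lid still open. Leave the other things on the shelf where they are.

Things in the scene. Friction and masses are not known exactly. Their poses are not given: they have to be found in the camera images.
- bin: Open-topped grey plastic parts bin fixed to the shelf, outside 140 (its x) by 160 (its y) by 55 mm high, walls and floor 5 mm. Origin: centre of its underside; x points from its front (the robot's side) to its hinged back, z up. At the start a lid closes it.
- lid (a joint): Angle of the bin's grey lid (140 by 160 by 6 mm) about the hinge on the bin's back rim: 0 shut, grows as the front edge is lifted up and over backwards, stop at 1.85 rad. A steel counterweight rod sits 30 mm behind and 20 mm above the hinge. Below about 1.05 rad (the balance point) the lid falls shut, above it falls open against the stop and stays. 0.5 N at the grip bar lifts it.
- lid_hinge (a point): Middle of the lid's hinge line: 70 mm behind the bin's centre and 55.5 mm above the shelf. It turns with the lid: its y axis is the hinge line (the bin's y).
- lid_grip (a point): Middle of the grasping length of the lid's grip bar, a black round bar 10 mm thick that sticks out 60 mm sideways from the lid's side (on the bin's -y side), parallel to the hinge. With the lid shut this point lies 125 mm in front of the hinge line, 115 mm to the bin's -y side (35 mm out from the lid's edge) and 3 mm above the hinge, 58.5 mm above the shelf. It moves with the lid.
- stand: Clamp stand fixed to the shelf: square aluminium base 90 x 90 x 18 mm with a dark steel column (42 mm thick) up to 60 mm and above it a bright upright spindle 22 mm thick and 26 mm long, its top at 86 mm. Origin: centre of its underside, z up. At the start the spindle is hidden in the T-handle, whose bar lies along the stand's x.
- t_handle: Loose black nylon T-handle, about 150 g: round hub 42 mm thick, 36 mm high, with a cross bar on top 76 mm long (its x), 16 mm wide (its y), 18 mm high (36 to 54 mm above the hub's lower end). Origin: centre of the hub's lower end, on the spindle's axis; at the start it sits on the column 60 mm above the shelf, its axes parallel to the stand's. It is off after rising 26 mm.
- bar_center (a point): Middle of the T-handle's cross bar, 45 mm above the hub's lower end, on the axis (105 mm above the shelf at the start). The hub's tight bore squeezes the spindle: a straight pull takes about 22 to 38 N; while it is being twisted (up to 0.4 Nm) about half that makes it creep up. In between it stays where it is left.
- bar_end (a point): Point near one end of the cross bar: 36 mm along the T-handle's x from bar_center.
- lube_bottle: Closed green lube bottle, 44 mm thick, 140 mm high, a bystander. Origin: centre of its underside.
- pedal_wrench: Aluminium pedal wrench lying flat, 295 mm long, 10 mm thick, a bystander. Origin near its middle, x along it.
- tire_lever_a: Black nylon tire lever lying flat, 118 x 18 x 7 mm, a bystander. Origin near its middle.
- tire_lever_b: The second tire lever, the same, a bystander.
- cassette_tool: Small steel cassette tool, 38 mm wide disc with splined nose, 26 mm high, a bystander. Origin: centre of its underside.
- patch_tin: Flat tin 75 x 50 x 22 mm, a bystander. Origin: centre of its underside.
- mug: White mug, 76 mm wide, 90 mm high, a bystander. Origin: centre of its underside.
Mind the look-alikes: they are no part of the job. Of the things that look like the t_handle, the smallest one is meant.

How it is judged:
By the outcome, as a careful person would: the job done as asked, in the order asked, and still so for the second after the job is handed in, with the robot touching nothing.
It also fails if it takes over 72 s, if anything falls off the work surface, if the arm or the gripper's body presses on something with over 40 N, if the wrist force passes 120 N, or if a joint passes its speed limit or range.

ROBOT

A 6-joint arm with a two-finger parallel gripper is mounted at the origin on the work surface. World frame = base frame: x ahead of the robot, y to its left, z up, the work surface at z = 0. Lengths are in mm, angles in rad, forces in N, time in s.
With the tool pointing down it reaches from about 275 to 750 mm from the base axis. Payload 10.2 kg.
Tool frame: the origin (TCP) lies midway between the tips of the shut fingers; the grasp point (between the pads) lies 19 mm behind it; z points along the fingers, y is the line along which they close (so a half turn about z gives the same grasp; the last joint's range is limited). The gripper opens to 85 mm and grips with 20 to 120 N. Pads are 22 mm wide; open, the fingers measure 114 mm over their backs; the gripper's body (76 mm by 85 mm) begins 54 mm behind the grasp point. The pads swing forward as they close: fully open they stand 13 mm farther back than shut.
Start: joints at [-1.388, 0.313, 1.498, -0, 1.331, -0.223], TCP at [207.234, -482.375, 231.294] pointing down, gripper open.
Joint ranges: [-2.94, 2.94], [-0.97, 2.17], [0.19, 2.56], [-1.23, 4.37], [0.02, 3.11], [-2.88, 2.88]. Speed limits (rad/s): [2.39, 2.39, 3.01, 3.14, 3.14, 3.14].

INTERFACE

Orientations are given as a unit quaternion [w, x, y, z].
In Python, from rig import ctrl gives the robot as it stands.
- The arm moves only by the tool send_rows, never from a script. Its argument "targets" is a list of rows, each an object with "offset": the shift along the world's x, y, z in cm, a list of three; "spin": the turn about the world's z in rad. A call has 1 to 8 rows; each row is the pose to reach, as a shift and turn from the pose commanded when the call began; what a row does not reach only later rows make up. A row lasts 1/12 s, in which the tool goes at most 41.7 mm and 7.16 degrees, less where a joint would pass 70% of its speed; a pose out of reach is approached as far as the arm can. A call with a gripper value outside its range is refused whole. "grip" is the opening, from 0 (shut) to 1 (fully open), set as the call begins (left out, the last holds). The fingers move at their own pace and stop on an object; "squeeze" is the grip in N (left out, the last holds). Time passes only in rows, so rows that repeat a pose let the fingers close. It gives the time, the measured TCP pose, the force, the opening and the grip force at its end, in the units of the state.
- ctrl.sense(): the state, without advancing time (a new reading comes with each control period).
- ctrl.capture(name): name is "side" or "top"; returns (picture, depth): 400x640x3 uint8, red, green, blue; 400x640 float32, mm along the optical axis (not along the pixel's ray), 0 where there is no reading.
- ctrl.calibration(name): a dict with "fx", "fy", "cx", "cy" (pixels), "k1" (the pictures are not rectified: a ray, as slopes to the right and down, at radius r is drawn at 1 + k1 r^2 times it, then the intrinsics apply), "view" (4x4, takes a point from world to camera coordinates). Camera axes: x right, y down, z forward; pixel columns grow to the right and rows downward; lengths in mm; the calibration is good to about 2 mm. A picture is of the moment at which its call begins. calibration takes no time and is no camera call.
- ctrl.finish_job(): hands the job in; it is judged then, once.
Trained networks look in the newest picture that a camera, given by its name, has taken for a name from the list of things; names that differ only in an ending like _2 or _b are one class to them, and where a whole thing is asked for, a point or a joint stands for the part that bears it (a point fixed in the world has none). Each returns a list of dicts, best first, with "conf" (0 to 1); they miss things now and then, are a little off and sometimes report something else, mostly with a low value. They report only what shows in the picture. A call takes as long as a camera call. They do not tell look-alikes from the thing itself.
- ctrl.search_frame(camera, query): "box" ([left, top, right, bottom] in pixels, round what is visible of it).
- ctrl.place_of(camera, query): "uv" ([column, row] in pixels: a listed point, or the origin of a listed thing).
The state is a dict: "time_s": time; "joints": joint angles; "dq": joint speeds; "tau": joint torques, N m; "eef_pos": TCP position; "ee_rot": TCP orientation; "force": force on the tool from outside, world axes, zero at the start; "wrist_torque": the same for the moment, N m; "grip_width": opening from 0.0 (shut) to 1.0 (fully open); "grip_force": force on a finger pad.
Only numpy, scipy, OpenCV 4.12 (cv2) and the standard library are available. Lean on these libraries where they do the work, as an engineer would, in place of code of your own. Each camera call takes 0.05 s, during which the arm holds its last target. There are 200 camera calls.

## Working session

There is one attempt and no reset: what is moved stays moved. The work goes in short steps, Python scripts to look and compute and a tool call to move; the robot and the scene stay as the last step left them, time stands still between calls to the robot, and variables do not carry over. Pictures are saved under pics/ and viewed, at most 10 in all, crops included, and the job is handed in when it is done.

Besides the shell and the picture viewer there is one more tool, called after "Call:" as a command line: name --argument value ..., lists and objects as JSON in quotes. send_rows: Moves the arm, as the interface text tells. Its arguments: {"type":"object","properties":{"targets":{"type":"array"},"grip":{"type":"number"},"squeeze":{"type":"number"}},"required":["targets"]}

```bash
mkdir -p pics; ls; cat > h.py <<'E'
import numpy as np, cv2
from rig import ctrl
def ray(cam,uv):
    c=ctrl.calibration(cam); x=(uv[0]-c['cx'])/c['fx']; y=(uv[1]-c['cy'])/c['fy']
    rd=np.hypot(x,y); r=rd
    for _ in range(20): r=rd/(1+c['k1']*r*r)
    s=r/rd if rd>0 else 1
    V=np.array(c['view']); R=V[:3,:3]; t=V[:3,3]
    return -R.T@t, R.T@np.array([x*s,y*s,1.0])
def at_z(cam,uv,z):
    o,d=ray(cam,uv); return o+d*(z-o[2])/d[2]
def at_depth(cam,uv,D):
    o,d=ray(cam,uv); return o+d*D
def proj(cam,P):
    c=ctrl.calibration(cam);V=np.array(c['view']);p=V[:3,:3]@np.array(P,float)+V[:3,3]
    x,y=p[:2]/p[2];f=1+c['k1']*(x*x+y*y);return np.array([c['cx']+c['fx']*x*f,c['cy']+c['fy']*y*f])
def snap(cam,name):
    im,d=ctrl.capture(cam); cv2.imwrite(f'pics/{name}.png',im[:,:,::-1]); return im,d
E
python3 - <<'E'
from h import *
for cam in ('top','side'):
    im,d=snap(cam,cam+'0'); np.save(cam+'0.npy',d)
    print(cam,ray(cam,(320,200)))
    for q,z in (('bin',0),('lid_hinge',55.5),('lid_grip',58.5),('bar_center',105),('bar_end',105),('stand',0),('t_handle',60),('lube_bottle',0),('mug',0)):
        for r in ctrl.place_of(cam,q)[:3]:
            print(cam,q,np.round(r['uv']),round(r['conf'],2),np.round(at_z(cam,r['uv'],z)))
print(ctrl.sense())
E
```

```text
pics
top (array([ 363.98710259,   11.17796092, 1225.27199255]), array([ 1.74193535e-01,  4.16869856e-04, -9.84717089e-01]))
top bin [278. 217.] 0.66 [534. 136.   0.]
top lid_hinge [282. 186.] 0.91 [613. 119.  56.]
top lid_grip [312. 242.] 0.98 [452.  36.  58.]
top bar_center [404. 223.] 0.83 [ 493. -211.  105.]
top bar_center [394. 278.] 0.83 [ 349. -177.  105.]
top bar_center [380. 180.] 0.59 [ 613. -153.  105.]
top bar_end [395. 167.] 0.95 [ 647. -197.  105.]
top bar_end [403. 210.] 0.84 [ 529. -211.  105.]
top bar_end [383. 269.] 0.81 [ 373. -150.  105.]
top stand [399. 233.] 0.86 [ 478. -217.    0.]
top t_handle [402. 223.] 0.79 [ 498. -215.   60.]
top t_handle [398. 276.] 0.68 [ 353. -194.   60.]
top t_handle [379. 180.] 0.67 [ 621. -157.   60.]
top lube_bottle [337. 137.] 0.88 [773. -46.   0.]
top lube_bottle [175. 219.] 0.35 [535. 440.   0.]
top mug [465. 195.] 0.81 [ 583. -417.    0.]
side (array([ 349.47164052,  928.58962708, 1181.36282178]), array([ 0.12007051, -0.63560695, -0.76285424]))
side bin [307. 242.] 0.91 [543. 121.   0.]
side lid_hinge [286. 226.] 0.71 [607. 115. 
[... 736 characters left out ...]
.  10.   0.]
{'time_s': 1.0, 'joints': array([-1.38841094e+00,  3.12899798e-01,  1.49767699e+00,  7.74829495e-06,
        1.33099589e+00, -2.23439016e-01]), 'dq': array([-0.00080044,  0.00126549, -0.00065837,  0.00026833, -0.00093109,
       -0.00142623]), 'tau': array([ 4.93271564e-04, -4.12174165e+01, -2.59899992e+01, -1.57874947e-04,
        5.05099924e-04,  2.09611034e-05]), 'eef_pos': array([ 207.23236547, -482.38629616,  231.30294946]), 'ee_rot': array([1.00624929e-05, 9.79484043e-01, 2.01521736e-01, 3.55751250e-06]), 'force': array([0.50045463, 0.3578678 , 0.88280531]), 'wrist_torque': array([ 0.02056126,  0.03611709, -0.01472471]), 'grip_force': 0.0, 'grip_width': 1.0049961918954358}
```

```bash
python3 - <<'E'
import cv2,numpy as np
from h import *
a=cv2.imread('pics/top0.png');b=cv2.imread('pics/side0.png')
c=np.hstack([cv2.resize(a[150:300,340:440],None,fx=4,fy=4,interpolation=2),cv2.resize(b[125:225,270:400][:, :],(400,308),interpolation=2)]) if 0 else None
x=cv2.resize(a[150:300,340:440],(400,600),interpolation=2);y=cv2.resize(b[125:215,270:400],(400,277),interpolation=2)
y=np.vstack([y,np.zeros((323,400,3),np.uint8)]);cv2.imwrite('pics/crop0.png',np.hstack([x,y]))
# triangulate candidates
def tri(u,v):
    o1,d1=ray('top',u);o2,d2=ray('side',v)
    s=np.linalg.lstsq(np.c_[d1,-d2],o2-o1,rcond=None)[0];p=o1+d1*s[0];q=o2+d2*s[1]
    return np.round((p+q)/2),np.round(np.linalg.norm(p-q))
print(tri((404,223),(341,148)),tri((394,278),(382,170)),tri((380,180),(301,161)))
d=np.load('top0.npy')
for uv in ((404,223),(394,278),(380,180),(403,210),(383,269),(395,167)):print(uv,np.round(at_depth('top',uv,d[uv[1],uv[0]])))
E
```

```text
(array([ 494., -212.,  104.]), np.float64(1.0)) (array([ 347., -185.,   54.]), np.float64(3.0)) (array([ 622., -159.,   67.]), np.float64(2.0))
(404, 223) [ 493. -211.  108.]
(394, 278) [ 349. -182.   71.]
(380, 180) [ 620. -158.   72.]
(403, 210) [ 527. -209.  114.]
(383, 269) [ 374. -153.   77.]
(395, 167) [ 656. -202.   75.]
```

View pics/top0.png

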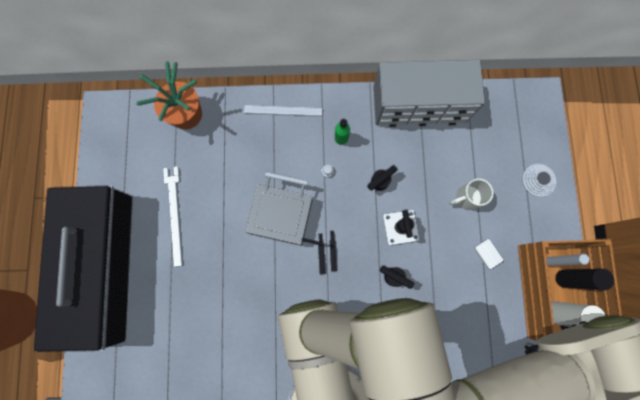

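View pics/crop0.png

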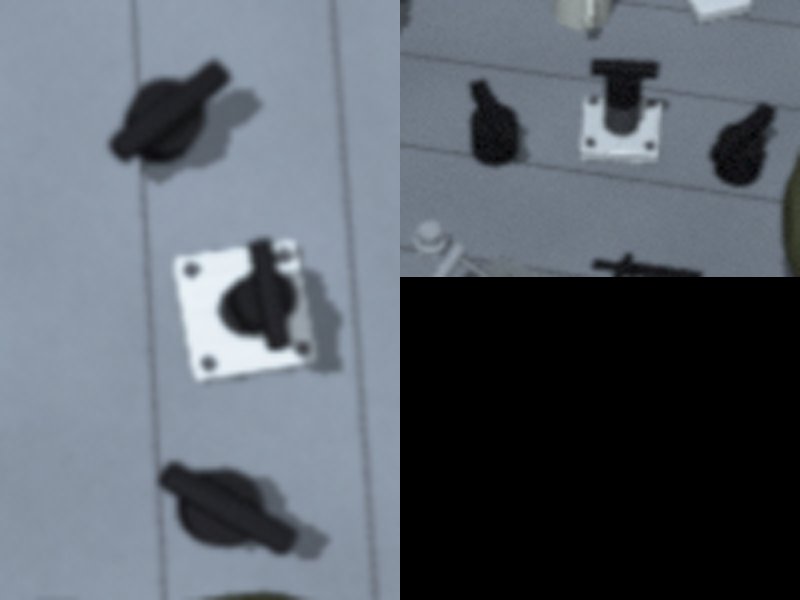

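Three look-alikes stand in the top picture, at (404,223), (394,278) and (380,180). The one meant is (404,223): it sits on the white stand base with its bar at z≈105, and it has the smallest bar and hub. The other two stand on the shelf and are visibly larger. The crop confirms this. The lid corners are at about (258,183), (315,190), (304,243) and (248,232). The grip bar runs along (304–325, 241), with the tire levers just beside and below it.

```bash
python3 - <<'E'
from h import *
d=np.load('top0.npy')
def cloud(u0,v0,u1,v1):
    P=[at_depth('top',(u,v),d[v,u]) for v in range(v0,v1) for u in range(u0,u1) if d[v,u]>0];return np.array(P)
P=cloud(235,165,335,262)
L=P[(P[:,2]>50)&(P[:,2]<75)]
print('lid',len(L),np.median(L[:,2]),cv2.minAreaRect(L[:,:2].astype(np.float32)))
m=(P[:,2]>45)&(P[:,2]<80)&(P[:,1]<60)&(P[:,1]>0)&(P[:,0]<480);print(np.round(P[m]))
T=cloud(385,195,425,250);B=T[T[:,2]>102];print('bar',len(B),np.median(B[:,2]),cv2.minAreaRect(B[:,:2].astype(np.float32)),B.mean(0))
S=T[(T[:,2]>10)&(T[:,2]<26)];print('base',len(S),cv2.minAreaRect(S[:,:2].astype(np.float32)))
for z in (105,114): print(z,[np.round(at_z('top',u,z)) for u in ((405.3,210.8),(409.5,236.8))])
E
```

```text
Traceback (most recent call last):
  File "h.py", line 13, in at_depth
    o,d=ray(cam,uv); return o+d*D
        ~~~^^^^^^^^
  File "h.py", line 4, in ray
    c=ctrl.calibration(cam); x=(uv[0]-c['cx'])/c['fx']; y=(uv[1]-c['cy'])/c['fy']
ValueError: time passes only in moves, steps and waits
```

```bash
sed -i 's/^from rig import ctrl/from rig import ctrl\nfrom functools import lru_cache\ncal=lru_cache(None)(ctrl.calibration)/; s/c=ctrl.calibration(cam)/c=cal(cam)/' h.py
python3 - <<'E'
from h import *
d=np.load('top0.npy')
def cloud(u0,v0,u1,v1):
    P=[at_depth('top',(u,v),d[v,u]) for v in range(v0,v1) for u in range(u0,u1) if d[v,u]>0];return np.array(P)
P=cloud(235,165,335,262)
L=P[(P[:,2]>50)&(P[:,2]<75)]
print('lid',len(L),np.median(L[:,2]),cv2.minAreaRect(L[:,:2].astype(np.float32)))
m=(P[:,2]>45)&(P[:,2]<80)&(P[:,1]<60)&(P[:,1]>0)&(P[:,0]<480);print(np.round(P[m]).tolist())
T=cloud(385,195,425,250);B=T[T[:,2]>102];print('bar',len(B),np.median(B[:,2]),cv2.minAreaRect(B[:,:2].astype(np.float32)),B.mean(0))
S=T[(T[:,2]>10)&(T[:,2]<26)];print('base',len(S),cv2.minAreaRect(S[:,:2].astype(np.float32)))
for z in (105,114): print(z,[np.round(at_z('top',u,z)) for u in ((405.3,210.8),(409.5,236.8))])
c=[at_z('top',u,60) for u in ((258,183),(315,190),(304,243),(248,232))];print(np.round(c))
E
```

```text
lid 2961 64.23676748302273 ((540.8423461914062, 96.7691421508789), (219.88038635253906, 166.61717224121094), 76.15257263183594)
[[464.0, 59.0, 63.0], [464.0, 56.0, 64.0], [464.0, 53.0, 63.0], [461.0, 59.0, 66.0], [461.0, 56.0, 67.0], [461.0, 53.0, 65.0], [461.0, 51.0, 63.0], [461.0, 48.0, 64.0], [461.0, 45.0, 64.0], [461.0, 42.0, 63.0], [461.0, 40.0, 66.0], [459.0, 59.0, 65.0], [458.0, 56.0, 67.0], [458.0, 53.0, 67.0], [459.0, 51.0, 63.0], [458.0, 48.0, 63.0], [458.0, 45.0, 65.0], [458.0, 42.0, 64.0], [459.0, 40.0, 59.0], [458.0, 37.0, 64.0], [458.0, 34.0, 65.0], [458.0, 31.0, 64.0], [458.0, 29.0, 60.0], [456.0, 59.0, 60.0], [456.0, 56.0, 62.0], [456.0, 54.0, 61.0], [456.0, 51.0, 66.0], [456.0, 48.0, 65.0], [456.0, 45.0, 63.0], [455.0, 42.0, 69.0], [455.0, 40.0, 64.0], [455.0, 37.0, 65.0], [455.0, 34.0, 66.0], [455.0, 31.0, 69.0], [455.0, 29.0, 66.0], [455.0, 26.0, 65.0], [455.0, 23.0, 68.0], [455.0, 20.0, 62.0], [455.0, 18.0, 60.0], [455.0, 15.0, 60.0], [453.0, 45.0, 61.0], [453.0, 43.0, 62.0], [453.0, 40.0, 62.0], [453.0, 37.0, 64.0], [452.0, 34.0, 65.0], [452.0, 31.0, 70.0], [452.
[... 346 characters left out ...]
0], [449.0, 12.0, 62.0], [449.0, 10.0, 66.0], [449.0, 7.0, 66.0], [447.0, 21.0, 59.0], [446.0, 18.0, 64.0], [446.0, 15.0, 64.0], [446.0, 12.0, 66.0], [446.0, 10.0, 70.0], [446.0, 7.0, 63.0], [444.0, 10.0, 56.0]]
bar 202 114.7643717359449 ((491.40631103515625, -219.01016235351562), (72.73820495605469, 37.537986755371094), 25.925987243652344) [ 491.24055392 -218.25191091  113.7026349 ]
base 606 ((504.3570556640625, -218.46810913085938), (114.4838638305664, 90.81414031982422), 6.296280384063721)
105 [array([ 526., -217.,  105.]), array([ 456., -224.,  105.])]
114 [array([ 525., -215.,  114.]), array([ 455., -222.,  114.])]
[[624. 186.  60.]
 [599.  25.  60.]
 [451.  59.  60.]
 [486. 214.  60.]]
```

Call:
send_rows --targets '[{"offset": [12.3,25.6,0],"spin": 0.93},{"offset": [12.3,25.6,0],"spin": 0.93},{"offset": [12.3,25.6,0],"spin": 0.93},{"offset": [12.3,25.6,0],"spin": 0.93},{"offset": [12.3,25.6,0],"spin": 0.93},{"offset": [12.3,25.6,0],"spin": 0.93},{"offset": [12.3,25.6,0],"spin": 0.93},{"offset": [12.3,25.6,0],"spin": 0.93}]' --grip 0.6 --squeeze 40

```text
time_s: 1.67
eef_pos: [331.7, -222.0, 231.6]
ee_rot: [0.0, 0.782, 0.624, 0.001]
force: [-0.9, -1.3, 1.0]
grip_width: 0.599
grip_force: 0.0
```

Call:
send_rows --targets '[{"offset": [12.1,25.3,0],"spin": 0},{"offset": [12.1,25.3,0],"spin": 0},{"offset": [12.1,25.3,0],"spin": 0},{"offset": [12.1,25.3,0],"spin": 0},{"offset": [12.1,25.3,0],"spin": 0},{"offset": [12.1,25.3,0],"spin": 0},{"offset": [12.1,25.3,-10],"spin": 0},{"offset": [12.1,25.3,-10],"spin": 0}]'

```text
time_s: 2.33
eef_pos: [450.1, 22.9, 151.8]
ee_rot: [0.002, 0.784, 0.621, 0.002]
force: [1.3, -1.4, -1.3]
grip_width: 0.597
grip_force: 0.0
```

```bash
python3 - <<'E'
from h import *
a,d=snap('top','t1');b,_=snap('side','s1')
a=cv2.imread('pics/t1.png');b=cv2.imread('pics/s1.png')
y=cv2.resize(b[150:290,250:410],(640,560),interpolation=2)
cv2.imwrite('pics/c1.png',y)
s=ctrl.sense();print(s['eef_pos'],proj('side',s['eef_pos']),proj('side',(453,31,58.5)),proj('top',s['eef_pos']))
for cam in ('top','side'):
    for q,z in (('lid_grip',58.5),('bar_center',105)):
        for r in ctrl.place_of(cam,q)[:2]: print(cam,q,np.round(r['uv'],1),round(r['conf'],2),np.round(at_z(cam,r['uv'],z)))
E
```

```text
[446.01608153  22.91434395 147.16325135] [344.54174515 192.41353775] [340.5720867  212.63972563] [316.77808998 241.94167531]
top bar_center [396.4 277.3] 0.96 [ 351. -183.  105.]
top bar_center [403.5 221.4] 0.87 [ 497. -210.  105.]
side lid_grip [337.  211.5] 0.62 [465.  29.  58.]
side bar_center [381.4 167.4] 0.89 [ 349. -146.  105.]
side bar_center [299.2 161.7] 0.61 [ 619. -118.  105.]
```

View pics/c1.png

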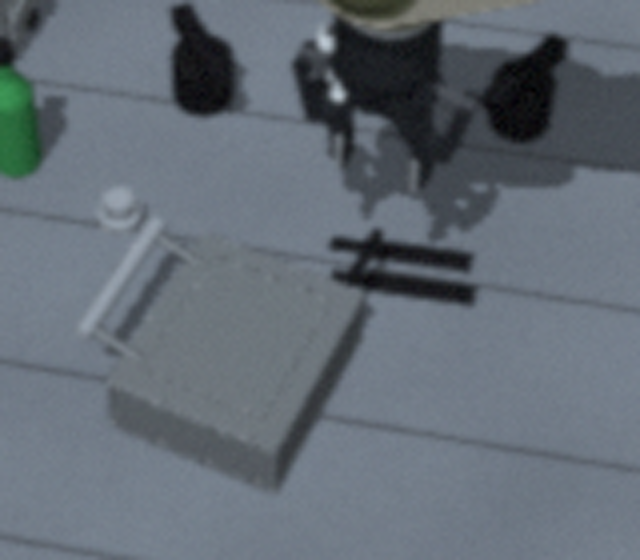

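The side crop shows the open gripper above the grip bar. The bar runs from about (344,208) to (337,220) in full-picture pixels, its middle near (341,214). That agrees with (453,31,58), and the tire levers lie flat beneath it. Now I lower and grip.

Call:
send_rows --targets '[{"offset": [0.7,0.8,-3],"spin": 0},{"offset": [0.7,0.8,-6],"spin": 0},{"offset": [0.7,0.8,-8],"spin": 0},{"offset": [0.7,0.8,-9.5],"spin": 0},{"offset": [0.7,0.8,-10.5],"spin": 0},{"offset": [0.7,0.8,-10.5],"spin": 0}]'

```text
time_s: 3.13
eef_pos: [455.8, 28.2, 46.8]
ee_rot: [0.0, 0.786, 0.619, 0.0]
force: [0.3, -0.6, 0.3]
grip_width: 0.602
grip_force: 0.0
```

Call:
send_rows --targets '[{"offset": [0,0,0],"spin": 0},{"offset": [0,0,0],"spin": 0},{"offset": [0,0,0],"spin": 0},{"offset": [0,0,0],"spin": 0},{"offset": [0,0,0],"spin": 0},{"offset": [0,0,0],"spin": 0}]' --grip 0.0 --squeeze 20

```text
time_s: 3.63
eef_pos: [450.8, 30.1, 46.9]
ee_rot: [-0.005, 0.785, 0.62, -0.004]
force: [-24.6, 2.5, 20.9]
grip_width: 0.109
grip_force: 22.2
```

Call:
send_rows --targets '[{"offset": [-0.4,0.1,0.8],"spin": 0},{"offset": [-0.3,0,1.6],"spin": 0},{"offset": [0.0,-0.1,3.1],"spin": 0},{"offset": [0.5,-0.2,4.6],"spin": 0},{"offset": [1.2,-0.4,6.0],"spin": 0},{"offset": [1.2,-0.4,6.0],"spin": 0}]'

```text
time_s: 4.13
eef_pos: [467.6, 25.6, 109.6]
ee_rot: [-0.001, 0.785, 0.619, 0.0]
force: [-10.0, 6.2, 6.2]
grip_width: 0.105
grip_force: 20.6
```

Call:
send_rows --targets '[{"offset": [0.7,-0.2,1.3],"spin": 0},{"offset": [1.7,-0.4,2.5],"spin": 0},{"offset": [2.9,-0.7,3.5],"spin": 0},{"offset": [4.1,-1.0,4.4],"spin": 0},{"offset": [5.5,-1.3,5.1],"spin": 0},{"offset": [6.9,-1.6,5.7],"spin": 0},{"offset": [8.4,-2.0,6.1],"spin": 0},{"offset": [9.9,-2.4,6.2],"spin": 0}]'

```text
time_s: 4.8
eef_pos: [567.7, 0.6, 170.9]
ee_rot: [0.001, 0.785, 0.619, 0.001]
force: [-0.6, 1.9, -1.5]
grip_width: 0.104
grip_force: 20.1
```

Call:
send_rows --targets '[{"offset": [1.2,-0.3,0],"spin": 0},{"offset": [2.4,-0.6,-0.1],"spin": 0},{"offset": [3.0,-0.7,-0.2],"spin": 0},{"offset": [3.0,-0.7,-0.2],"spin": 0}]'

```text
time_s: 5.13
eef_pos: [597.8, -6.9, 167.7]
ee_rot: [0.001, 0.785, 0.619, 0.001]
force: [1.0, -4.1, 5.8]
grip_width: 0.101
grip_force: 20.9
```

Call:
send_rows --targets '[{"offset": [0,0,0],"spin": 0},{"offset": [0,0,0],"spin": 0},{"offset": [0,0,0],"spin": 0},{"offset": [0,0,0],"spin": 0},{"offset": [0,0,2],"spin": 0},{"offset": [0,0,4.5],"spin": 0},{"offset": [0,0,8],"spin": 0},{"offset": [0,0,8],"spin": 0}]' --grip 0.6

```text
time_s: 5.8
eef_pos: [598.2, -6.1, 253.3]
ee_rot: [0.004, 0.785, 0.619, 0.003]
force: [-0.5, 0.4, 1.5]
grip_width: 0.602
grip_force: 0.0
```

Call:
send_rows --targets '[{"offset": [-10.7,-21.1,0],"spin": -1.24},{"offset": [-10.7,-21.1,0],"spin": -1.24},{"offset": [-10.7,-21.1,0],"spin": -1.24},{"offset": [-10.7,-21.1,0],"spin": -1.24},{"offset": [-10.7,-21.1,0],"spin": -1.24},{"offset": [-10.7,-21.1,0],"spin": -1.24},{"offset": [-10.7,-21.1,-3],"spin": -1.24},{"offset": [-10.7,-21.1,-6],"spin": -1.24}]'

```text
time_s: 6.47
eef_pos: [489.3, -218.7, 187.0]
ee_rot: [0.001, 0.987, 0.163, 0.001]
force: [0.7, -1.1, -0.7]
grip_width: 0.601
grip_force: 0.0
```

Call:
send_rows --targets '[{"offset": [0,0,0],"spin": -0.25},{"offset": [0,0,0],"spin": -0.25},{"offset": [0,0,0],"spin": -0.25}]'

```text
time_s: 6.72
eef_pos: [489.4, -216.7, 186.2]
ee_rot: [-0.0, 0.999, 0.041, -0.0]
force: [0.5, -0.1, 0.5]
grip_width: 0.6
grip_force: 0.0
```

```bash
python3 - <<'E'
from h import *
s=ctrl.sense();q=s['ee_rot'];print(s['time_s'],s['eef_pos'],'yawx',np.degrees(2*np.arctan2(q[2],q[1])),s['joints'])
snap('top','t2');snap('side','s2')
for cam in ('top','side'):
    for q,z in (('bar_center',105),('bar_end',105),('t_handle',60),('stand',0)):
        for r in ctrl.place_of(cam,q)[:3]:
            P=at_z(cam,r['uv'],z)
            if abs(P[0]-491)<50 and abs(P[1]+217)<50: print(cam,q,np.round(r['uv'],1),round(r['conf'],2),np.round(P))
a=cv2.imread('pics/t2.png');b=cv2.imread('pics/s2.png')
print(proj('side',s['eef_pos']),proj('side',(491,-217,105)),proj('side',(529,-213,105)),proj('side',(453,-221,105)))
y=np.hstack([cv2.resize(a[120:280,240:440],(400,320),interpolation=2),cv2.resize(b[100:260,240:440],(400,320),interpolation=2)]);y2=cv2.resize(b[120:182,290:390],(400,248),interpolation=2);o=cv2.imread('pics/side0.png');y3=cv2.resize(o[120:182,290:390],(400,248),interpolation=2)
cv2.imwrite('pics/c2.png',np.vstack([y,np.hstack([y2,y3])]))
E
```

```text
6.7167 [ 489.3581995  -216.73818686  186.24930503] yawx 4.65623730607399 [-6.36064320e-01  3.73997320e-01  1.53398935e+00  1.76686366e-04
  1.23419989e+00  8.53406930e-01]
top t_handle [396.5 230.8] 0.48 [ 477. -198.   60.]
top stand [397.1 229.4] 0.4 [ 487. -211.    0.]
side bar_center [342.  151.1] 0.51 [ 488. -196.  105.]
side bar_end [331.1 145.6] 0.58 [ 529. -215.  105.]
side t_handle [339.9 154.9] 0.48 [ 498. -223.   60.]
[343.72222163 128.77852363] [342.16183681 146.81672775] [331.00271664 146.0726361 ] [353.35473452 147.56457788]
```

View pics/c2.png

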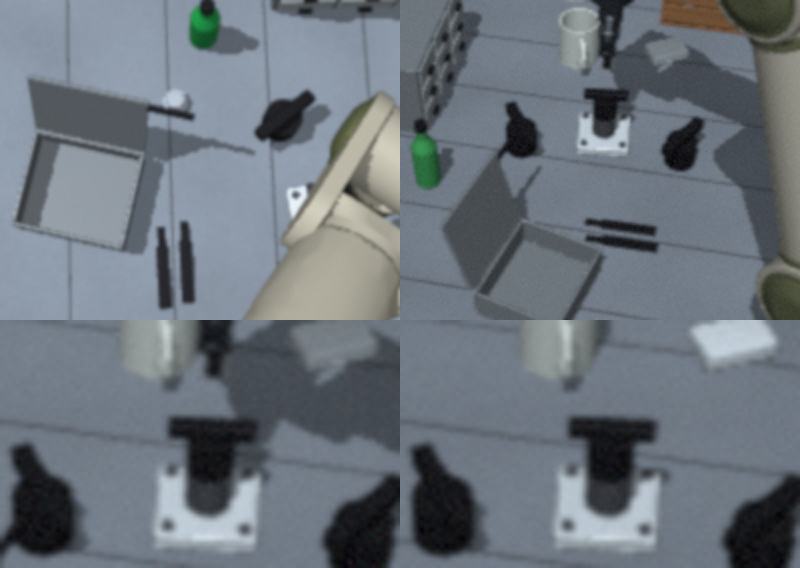

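The lid now rests open against its stop (top crop upper left). The T-handle's bar centre shows at about (343,147) in the side picture, within 1 px of the (491,-217,105) prediction. The bystanders are unmoved. I lower over the bar's middle and grip above the hub.

Call:
send_rows --targets '[{"offset": [0,-0.1,-3],"spin": 0},{"offset": [0,-0.1,-5.5],"spin": 0},{"offset": [0,-0.1,-7.5],"spin": 0},{"offset": [0,-0.1,-8.7],"spin": 0},{"offset": [0,-0.1,-8.7],"spin": 0}]'

```text
time_s: 7.63
eef_pos: [488.5, -217.2, 97.1]
ee_rot: [-0.002, 0.999, 0.043, -0.002]
force: [-0.2, 0.8, 0.5]
grip_width: 0.606
grip_force: 0.0
```

Call:
send_rows --targets '[{"offset": [0,0,0],"spin": 0},{"offset": [0,0,0],"spin": 0},{"offset": [0,0,0],"spin": 0},{"offset": [0,0,0],"spin": 0},{"offset": [0,0,0],"spin": 0},{"offset": [0,0,0],"spin": 0}]' --grip 0.0 --squeeze 90

```text
time_s: 8.13
eef_pos: [490.1, -217.6, 101.1]
ee_rot: [0.0, 0.999, 0.043, 0.001]
force: [-0.5, 4.6, 5.9]
grip_width: 0.154
grip_force: 90.3
```

Call:
send_rows --targets '[{"offset": [0,0,0.4],"spin": 0.05},{"offset": [0,0,0.6],"spin": 0.12},{"offset": [0,0,0.8],"spin": 0.2}]'

```text
time_s: 8.38
eef_pos: [488.4, -216.9, 105.2]
ee_rot: [-0.002, 0.99, 0.144, -0.001]
force: [3.1, -1.4, -26.8]
grip_width: 0.157
grip_force: 88.0
```

Call:
send_rows --targets '[{"offset": [0,0,0.05],"spin": 0.08},{"offset": [0,0,0.1],"spin": 0.16},{"offset": [0,0,0.15],"spin": 0.24},{"offset": [0,0,0.2],"spin": 0.32}]'

```text
time_s: 8.72
eef_pos: [488.7, -217.1, 107.9]
ee_rot: [-0.002, 0.954, 0.3, -0.001]
force: [2.3, -0.5, -18.4]
grip_width: 0.154
grip_force: 89.3
```

```bash
python3 - <<'E'
from h import *
s=ctrl.sense();q=s['ee_rot'];print(s['time_s'],s['eef_pos'],'yawx',np.degrees(2*np.arctan2(q[2],q[1])),s['wrist_torque'])
snap('side','s3');b=cv2.imread('pics/s3.png');o=cv2.imread('pics/side0.png')
cv2.imwrite('pics/c3.png',np.hstack([cv2.resize(x[105:185,305:385],(400,400),interpolation=2) for x in (o,b)]))
E
```

```text
8.7167 [ 488.68079781 -217.0568672   107.87245215] yawx 34.907022893269726 [-0.10181885 -0.49325035 -0.24245884]
```

View pics/c3.png

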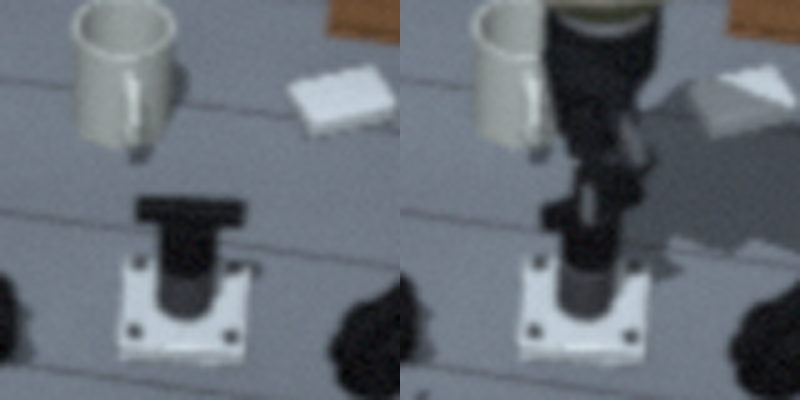

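The handle has turned about 30° anticlockwise with the gripper and has risen a few mm on its spindle (black hub edge at about (342,158) in the side picture). Now I turn it clockwise, still pulling.

Call:
send_rows --targets '[{"offset": [0,0,0.05],"spin": -0.1},{"offset": [0,0,0.1],"spin": -0.22},{"offset": [0,0,0.15],"spin": -0.34},{"offset": [0,0,0.2],"spin": -0.46},{"offset": [0,0,0.25],"spin": -0.58},{"offset": [0,0,0.3],"spin": -0.7},{"offset": [0,0,0.35],"spin": -0.82},{"offset": [0,0,0.4],"spin": -0.94}]'

```text
time_s: 9.43
eef_pos: [489.0, -217.3, 113.0]
ee_rot: [-0.001, 0.985, -0.17, -0.001]
force: [0.3, 0.4, -11.0]
grip_width: 0.151
grip_force: 90.3
```

Call:
send_rows --targets '[{"offset": [0,0,0.05],"spin": -0.1},{"offset": [0,0,0.1],"spin": -0.18},{"offset": [0,0,0.15],"spin": -0.18}]'

```text
time_s: 9.68
eef_pos: [489.0, -217.3, 114.2]
ee_rot: [-0.001, 0.967, -0.256, -0.001]
force: [1.8, -0.1, -17.6]
grip_width: 0.152
grip_force: 89.4
```

Call:
send_rows --targets '[{"offset": [0,0,0.1],"spin": 0.12},{"offset": [0,0,0.2],"spin": 0.24},{"offset": [0,0,0.3],"spin": 0.36},{"offset": [0,0,0.4],"spin": 0.48},{"offset": [0,0,0.5],"spin": 0.6},{"offset": [0,0,0.6],"spin": 0.72},{"offset": [0,0,0.7],"spin": 0.84},{"offset": [0,0,0.8],"spin": 0.96}]'

```text
time_s: 10.35
eef_pos: [489.1, -217.5, 122.4]
ee_rot: [-0.001, 0.974, 0.225, -0.0]
force: [0.9, 1.1, -14.3]
grip_width: 0.154
grip_force: 89.7
```

Call:
send_rows --targets '[{"offset": [0,0,0.1],"spin": -0.12},{"offset": [0,0,0.2],"spin": -0.24},{"offset": [0,0,0.3],"spin": -0.36},{"offset": [0,0,0.45],"spin": -0.48},{"offset": [0,0,0.6],"spin": -0.6},{"offset": [0,0,0.75],"spin": -0.72}]'

```text
time_s: 10.85
eef_pos: [490.0, -218.4, 131.9]
ee_rot: [0.001, 0.99, -0.139, 0.001]
force: [-0.5, -0.2, -2.2]
grip_width: 0.161
grip_force: 91.6
```

Call:
send_rows --targets '[{"offset": [0,0,3],"spin": 0},{"offset": [0,0,6],"spin": 0},{"offset": [0,0,9],"spin": 0},{"offset": [0,0,9],"spin": 0}]'

```text
time_s: 11.18
eef_pos: [491.6, -219.4, 227.7]
ee_rot: [0.003, 0.991, -0.136, 0.005]
force: [0.0, -0.7, -0.1]
grip_width: 0.151
grip_force: 91.6
```

```bash
python3 - <<'E'
from h import *
c=np.array([at_z('top',u,55) for u in ((259,186.5),(313.5,197.5),(302.5,245),(247.5,231))]);print(np.round(c),c.mean(0))
s=ctrl.sense();q=s['ee_rot'];print(s['time_s'],s['eef_pos'],s['force'],'yawx',np.degrees(2*np.arctan2(q[2],q[1])))
snap('side','s4');b=cv2.imread('pics/s4.png');cv2.imwrite('pics/c4.png',cv2.resize(b[70:190,290:390],(500,600),interpolation=2))
for q in ('bin',):
  for cam in ('top','side'):
    if cam=='top': ctrl.capture(cam)
    for r in ctrl.place_of(cam,q)[:1]: print(cam,r['uv'],r['conf'],np.round(at_z(cam,r['uv'],0)))
E
```

```text
[[615. 184.  55.]
 [579.  30.  55.]
 [446.  64.  55.]
 [489. 217.  55.]] [532.0798071  123.60411011  55.        ]
11.1833 [ 491.55433055 -219.39200562  227.70919967] [ 0.00437005 -0.70713261 -0.06699923] yawx -15.613943902752466
top [277.5, 217.0] 0.6 [534. 138.   0.]
side [309.7, 244.1] 0.94 [532. 127.   0.]
```

View pics/c4.png

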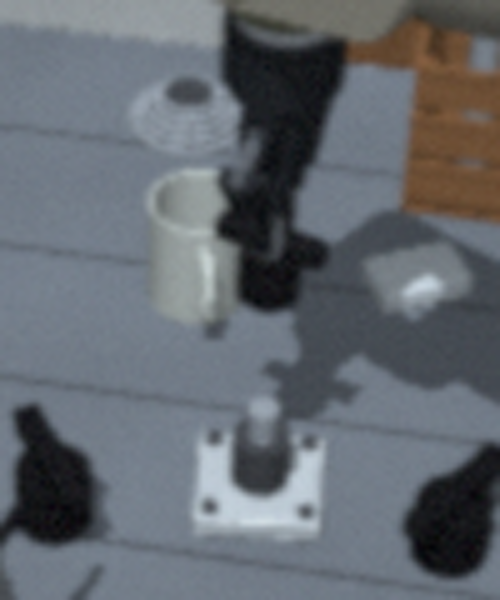

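The handle is off: the bright spindle shows bare at about (343,152), and the handle hangs in the gripper at about (344,123). Next I carry it over the bin centre, about (530,127).

Call:
send_rows --targets '[{"offset": [0.5,8,0],"spin": 0.04},{"offset": [1.5,20,0],"spin": 0.04},{"offset": [3.7,34.6,0],"spin": 0.04},{"offset": [3.7,34.6,0],"spin": 0.04},{"offset": [3.7,34.6,0],"spin": 0.04},{"offset": [3.7,34.6,0],"spin": 0.04},{"offset": [3.7,34.6,0],"spin": 0.04},{"offset": [3.7,34.6,0],"spin": 0.04}]'

```text
time_s: 12.05
eef_pos: [524.2, 115.5, 219.5]
ee_rot: [0.0, 0.993, -0.117, -0.001]
force: [1.0, 0.1, -2.0]
grip_width: 0.155
grip_force: 91.5
```

Call:
send_rows --targets '[{"offset": [0.7,4,0],"spin": 0},{"offset": [0.7,4,0],"spin": 0},{"offset": [0.7,4,0],"spin": 0}]'

```text
time_s: 12.3
eef_pos: [531.2, 155.2, 219.1]
ee_rot: [0.0, 0.993, -0.115, -0.001]
force: [-0.3, -0.7, -1.8]
grip_width: 0.154
grip_force: 91.5
```

Call:
send_rows --targets '[{"offset": [-0.2,-2.8,0],"spin": 0},{"offset": [-0.2,-2.8,-4],"spin": 0},{"offset": [-0.2,-2.8,-8],"spin": 0},{"offset": [-0.2,-2.8,-11.5],"spin": 0},{"offset": [-0.2,-2.8,-14],"spin": 0},{"offset": [-0.2,-2.8,-16],"spin": 0},{"offset": [-0.2,-2.8,-16.8],"spin": 0},{"offset": [-0.2,-2.8,-16.8],"spin": 0}]'

```text
time_s: 12.97
eef_pos: [528.7, 124.4, 50.7]
ee_rot: [0.0, 0.993, -0.117, -0.002]
force: [-0.7, 0.3, -1.7]
grip_width: 0.158
grip_force: 91.4
```

Call:
send_rows --targets '[{"offset": [0,0,-0.2],"spin": 0},{"offset": [0,0,-0.4],"spin": 0},{"offset": [0,0,-0.4],"spin": 0}]'

```text
time_s: 13.22
eef_pos: [530.3, 125.3, 49.4]
ee_rot: [-0.0, 0.993, -0.117, 0.001]
force: [0.4, -0.6, -2.3]
grip_width: 0.157
grip_force: 91.4
```

Call:
send_rows --targets '[{"offset": [0,0,-0.1],"spin": 0},{"offset": [0,0,-0.2],"spin": 0},{"offset": [0,0,-0.2],"spin": 0},{"offset": [0,0,-0.2],"spin": 0}]'

```text
time_s: 13.55
eef_pos: [529.9, 125.5, 46.7]
ee_rot: [-0.0, 0.993, -0.117, 0.0]
force: [0.2, 0.1, -2.3]
grip_width: 0.154
grip_force: 91.4
```

Call:
send_rows --targets '[{"offset": [0,0,-0.1],"spin": 0},{"offset": [0,0,-0.2],"spin": 0},{"offset": [0,0,-0.3],"spin": 0},{"offset": [0,0,-0.3],"spin": 0}]'

```text
time_s: 13.88
eef_pos: [530.3, 125.6, 46.0]
ee_rot: [-0.0, 0.993, -0.117, 0.001]
force: [-8.6, 0.0, 22.3]
grip_width: 0.157
grip_force: 94.8
```

Contact with the floor. I release with a small opening, then go straight up.

Call:
send_rows --targets '[{"offset": [0,0,0.2],"spin": 0},{"offset": [0,0,0.2],"spin": 0},{"offset": [0,0,0.2],"spin": 0},{"offset": [0,0,0.2],"spin": 0},{"offset": [0,0,0.2],"spin": 0}]' --grip 0.5

```text
time_s: 14.3
eef_pos: [529.8, 125.4, 45.3]
ee_rot: [0.0, 0.993, -0.117, -0.0]
force: [0.2, -0.5, 1.3]
grip_width: 0.498
grip_force: 0.0
```

Call:
send_rows --targets '[{"offset": [0,0,2],"spin": 0},{"offset": [0,0,5],"spin": 0},{"offset": [0,0,9],"spin": 0},{"offset": [0,0,13],"spin": 0},{"offset": [0,0,17],"spin": 0},{"offset": [-3,-4,18],"spin": 0},{"offset": [-6,-8,18],"spin": 0},{"offset": [-9,-12,18],"spin": 0}]'

```text
time_s: 14.97
eef_pos: [454.4, 25.4, 225.9]
ee_rot: [0.0, 0.993, -0.116, 0.001]
force: [1.1, -1.9, 0.8]
grip_width: 0.499
grip_force: 0.0
```

Call:
send_rows --targets '[{"offset": [-4,-4,0],"spin": 0},{"offset": [-6,-8,0],"spin": 0},{"offset": [-6,-12,0],"spin": 0},{"offset": [-6,-16,0],"spin": 0},{"offset": [-6,-16,0],"spin": 0}]'

```text
time_s: 15.38
eef_pos: [394.6, -138.1, 225.6]
ee_rot: [0.001, 0.993, -0.119, 0.0]
force: [0.1, 1.6, -0.1]
grip_width: 0.5
grip_force: 0.0
```

```bash
python3 - <<'E'
from h import *
s=ctrl.sense();print(s['time_s'],s['eef_pos'],s['force'],s['grip_width'])
snap('top','t5');snap('side','s5')
a=cv2.imread('pics/t5.png');b=cv2.imread('pics/s5.png')
cv2.imwrite('pics/c5.png',np.hstack([cv2.resize(x,(400,600),interpolation=2) for x in (a[110:290,230:350],b[110:290,230:350])]))
E
```

```text
15.3833 [ 394.6011304  -138.12424249  225.55321543] [ 0.07301902  1.61898692 -0.06161799] 0.5000128785789995
```

View pics/c5.png

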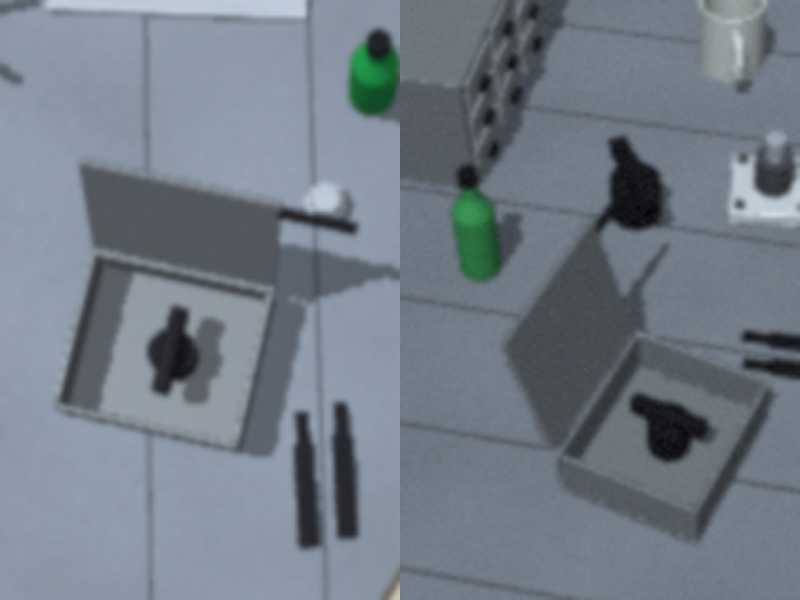

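The handle stands in the bin (top picture about (282,215)) with the lid open, the spindle bare and the bystanders in place. I hand the job in.

```bash
python3 -c "
from rig import ctrl
print(ctrl.finish_job())"
```

```text
the job is handed in; nothing more can be done
None
```

The job is handed in at about 15 s: the lid rests open by itself, the T-handle came off under upward pull after about 30° anticlockwise and 34° clockwise twists, and it stands in the open bin with the other things unmoved in the last pictures.

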